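Lock a specimen under a sprung over-centre keeper lever

ROBOT

A 7-joint arm with a two-finger parallel gripper is mounted at the origin on a cart in front of the work surface, level with it; the furniture and walls round the work are solid. World frame = base frame: x ahead of the robot, y to its left, z up, the work surface at z = 0. Lengths are in mm, angles in rad, forces in N, time in s.
With the tool pointing down it reaches from about 425 to 1025 mm from the base axis. Payload 3.6 kg.
Tool frame: the origin (TCP) lies at the very end of the fingers, on their centre line; the grasp point (between the pads) lies 19 mm behind it (robot.grasp_offset is the distance from the TCP to the grasp point, in mm); x points along the fingers, y is the direction in which the jaws open and shut, and the axes are right-handed (so a half turn about x gives the same grasp; the last joint's range is limited). The gripper opens to 85 mm and grips with 20 to 120 N. Pads are 22 mm wide; open, the fingers measure 114 mm over their backs; the gripper's body (76 mm by 85 mm) begins 54 mm behind the grasp point. The pads swing forward as they close: fully open they stand 13 mm farther back than shut.
Start: joints at [-1.206, 0.591, 0.048, 1.609, -0.033, 0.943, -0.034], TCP at [320.429, 650.35, 231.302] pointing down, gripper open.
Joint ranges: [-2.69, 2.69], [-0.47, 2.24], [-1.27, 1.36], [0.19, 2.51], [-1.53, 4.68], [0.08, 2.07], [-3.09, 3.09]. Speed limits (rad/s): [2.57, 2.57, 3.14, 3.14, 3.14, 3.14, 3.14].

INTERFACE

Orientations are given as a unit quaternion [x, y, z, w].
In Python, from rig import robot gives the robot as it stands. The module is installed in compiled form; this text tells all that it offers.
- The arm moves only by the tool step_arm, never from a script. Its argument "series" is one flat list of numbers, 6 for each row, row after row: the shift along the tool's x, y, z normalised to -1 to 1, where 1 is 100 cm, then the turn, a rotation vector about the tool's x, y, z normalised to -1 to 1, where 1 is 180 degrees. In form: [tx, ty, tz, ax, ay, az, tx, ty, tz, ax, ay, az, ...]. A call has 1 to 8 rows; each row is the pose to reach, as a shift and turn from the pose commanded when the call began, along the tool's axes at that moment, turning the shorter way round; what a row does not reach only later rows make up. A row lasts 1/12 s, in which the tool goes at most 41.7 mm and 7.16 degrees, less where a joint would pass 70% of its speed; a pose out of reach is approached as far as the arm can. A call with a number of a shift or a turn outside -1 to 1 is refused whole. A call with a gripper value outside its range is refused whole. "hand" is the closure, from 0 (fully open) to 1 (shut), set as the call begins (left out, the last holds). The fingers move at their own pace and stop on an object; "grip_force" is the grip in N (left out, the last holds). Time passes only in rows, so rows that repeat a pose let the fingers close. It gives the time, the measured TCP pose, the force and the opening at its end, in the units of the state.
- robot.state(): the state, without advancing time (a new reading comes with each control period).
- robot.get_image(name): name is "side" or "top" or "wrist"; returns a dict with "pixels" (400x640x3 uint8, red, green, blue), "fx", "fy", "cx", "cy" (pixels), "dist" ([k1, k2, p1, p2, k3] as OpenCV has them; the pictures are not rectified), "eye" and "orientation" of the camera in the world; the wrist camera has in their place "mount" (4x4, takes a point from camera to tool coordinates, whose origin is the TCP and whose axes are the tool frame's). Camera axes: x right, y up, looking along -z (the intrinsics and any distortion apply to the point x, -y, -z); pixel columns grow to the right and rows downward; lengths in mm; the calibration is good to about 2 mm. A picture is of the moment at which its call begins: read the wrist's pose just before it. There is no depth.
- robot.sign_off(): hands the job in, once; it reports no verdict.
Trained networks look in a picture, given as the dict that the camera call returned (one of the last four; its "shot" number tells which), for a name from the list of things; names that differ only in an ending like _2 or _b are one class to them, and where a whole thing is asked for, a point or a joint stands for the part that bears it (a point fixed in the world has none). Each returns a list of dicts, best first, with "conf" (0 to 1); they miss things now and then, are a little off and sometimes report something else, mostly with a low value. They report only what shows in the picture. A call takes as long as a camera call.
- robot.spot_in(picture, target): "xyz" ([x, y, z] in mm, in world coordinates, good to about 4 mm: the middle of the surface that is visible of it).
- robot.place_of(picture, target): "xyz" ([x, y, z] in mm, in world coordinates, good to about 4 mm: a listed point, or the origin of a listed thing).
The state is a dict: "clock": time; "qpos": joint angles; "dq": joint speeds; "joint_efforts": joint torques, N m; "tcp_pos": TCP position; "ee_rot": TCP orientation; "ft_force": force on the tool from outside, world axes, zero at the start; "torque": the same for the moment, N m; "finger_gap": finger opening in mm.
Only numpy, scipy, OpenCV 4.12 (cv2) and the standard library are available. Lean on these libraries where they do the work, as an engineer would, in place of code of your own. Each camera call takes 0.05 s, during which the arm holds its last target. There are 200 camera calls.

TASK

Set the red mounted specimen fully home, flat, in the round nest of the aluminium station. Then push the orange post of its sprung lever gently round, clockwise seen from above, past the dead point until the lever snaps over by itself to its far stop and its blade covers the specimen; never force it against the stop. Leave the green and black specimens where they are.

Things in the scene. Friction and masses are not known exactly. Their poses are not given: they have to be found in the camera images.
- station: Fixed aluminium plate, 110 (x) x 170 (y) x 14 mm; it reaches y = -124 to +46 mm, x = -55 to +55 mm of its frame. Origin: on the worktop under the lever's pivot; z up. A 9 mm steel pin (the open stop, up to 35 mm high) stands beside the open lever's handle, 42 mm from the pivot.
- nest (a point): Centre of the nest's floor, 75 mm from the pivot along the station's -y, 8 mm above the worktop. The nest is a 34 mm bore, 6 mm deep, its chamfered mouth in the plate's top 14 mm above the worktop. A seated specimen's top is at 26 mm. The open lever leaves about 50 mm free round the nest's centre, and a tall wire rack stands to the right: open the fingers only as far as needed.
- lever: Grey lever on the station's vertical pivot. Origin: on the pivot axis, 28 mm above the worktop; x points along the handle (16 mm wide, top at 35 mm) to the orange post, and when open stands 2.741 rad counter-clockwise of the station's x. The fan-shaped keeper blade points the other way (underside at 29 mm, 50 to 97 mm from the pivot, 0.43 rad to each side).
- hub (a point): Top of the pivot, 42 mm above the worktop. Inside is the spring: pushed clockwise (from above), the lever resists with about 6 N at the post, fading to nothing over the last 0.5 rad before a dead point 0.74 to 1.29 rad from open. Let go before it, the lever swings back; past it, it swings ahead by itself within a second to a hard stop 0.15 rad further and stays, blade over the nest.
- post (a point): Centre of the top of the orange post, an upright cylinder 16 mm across, 85 mm from the pivot, 35 to 71 mm above the worktop: push it sideways from behind, with less than 18 N or the lever is damaged. Where dead point and stop lie differs from unit to unit and cannot be seen, only felt: the push fades and the post runs ahead.
- red_specimen: Dark red resin-mounted specimen, cylinder 30 mm across, 18 mm tall, about 25 g, standing on the worktop. Origin: centre of its underside. To be seated in the nest.
- green_specimen: Dark green specimen of the same size, bystander. Origin: centre of its underside.
- black_specimen: Black specimen of the same size, bystander. Origin: centre of its underside.

How it is judged:
By the outcome, as a careful person would: the job done as asked, in the order asked, and still so for the second after the job is handed in, with the robot touching nothing.
It also fails if it takes over 72 s, if anything falls off the work surface, if the arm or the gripper's body presses on something with over 40 N, if the wrist force passes 120 N, or if a joint passes its speed limit or range.

## Working session

There is one attempt and no reset: what is moved stays moved. The work goes in short steps, Python scripts to look and compute and a tool call to move; the robot and the scene stay as the last step left them, time stands still between calls to the robot, and variables do not carry over. Pictures are saved under pics/ and viewed, about 8 in all and at most 12, crops included, and the job is handed in when it is done.

Besides the shell and the picture viewer there is one more tool, called after "Call:" by a JSON object that holds its "method" and its "body", one argument or row to a line. step_arm: Moves the arm, as the interface text tells. Scaled input: -1 to 1 covers 100 cm each way for a shift and 180 degrees each way for a turn. Its arguments: {"type":"object","properties":{"series":{"type":"array","items":{"type":"number"}},"hand":{"type":"number"},"grip_force":{"type":"number"}},"required":["series"]}

```bash
mkdir -p pics; ls; cat > h.py <<'E'
import numpy as np, cv2
from scipy.spatial.transform import Rotation as R
from rig import robot
def cam(p, st=None):
    if 'mount' in p:
        T=np.eye(4);T[:3,:3]=R.from_quat(st['ee_rot']).as_matrix();T[:3,3]=st['tcp_pos'];M=T@np.array(p['mount'])
        return M[:3,:3],M[:3,3]
    o=np.array(p['orientation']);
    return (R.from_quat(o).as_matrix() if o.size==4 else o.reshape(3,3)),np.array(p['eye'])
def K(p): return np.array([[p['fx'],0,p['cx']],[0,p['fy'],p['cy']],[0,0,1.]])
def proj(p,X,st=None):
    Rm,e=cam(p,st); c=(np.atleast_2d(X)-e)@Rm; c=c*[1,-1,-1]
    return cv2.projectPoints(c.reshape(-1,1,3),np.zeros(3),np.zeros(3),K(p),np.array(p['dist']))[0].reshape(-1,2)
def ray(p,uv,z,st=None):
    Rm,e=cam(p,st); n=cv2.undistortPoints(np.array(uv,float).reshape(-1,1,2),K(p),np.array(p['dist'])).reshape(-1,2)
    d=np.c_[n[:,0],-n[:,1],-np.ones(len(n))]@Rm.T
    return e+d*((z-e[2])/d[:,2])[:,None]
def save(p,name): cv2.imwrite('pics/'+name,np.ascontiguousarray(p['pixels'][:,:,::-1]))
E
python3 - <<'E'
from h import *
np.set_printoptions(precision=1,suppress=True)
s=robot.state(); print(s['tcp_pos'],R.from_quat(s['ee_rot']).as_matrix(),s['ft_force'],s['finger_gap'],s['clock'])
ims=[]
for n in ['top','side']:
    p=robot.get_image(n); ims.append(p['pixels']); print(n,p['eye'])
    for t in ['station','nest','lever','hub','post','red_specimen','green_specimen','black_specimen']:
        print(t,[(np.round(d['xyz'],0).tolist(),round(d['conf'],2), proj(p,d['xyz']).round()[0].tolist()) for d in robot.place_of(p,t)[:2]])
    save(p,n+'0.png')
E
```

```text
pics
[320.1 649.6 230.2] [[-0.   0.4  0.9]
 [-0.   0.9 -0.4]
 [-1.  -0.   0. ]] [-0.6  0.6 -0.4] 85.35563153921123 0.0
top [409.2  15.7 993. ]
station [([523.0, 267.0, -0.0], 0.72, [224.0, 197.0]), ([526.0, 264.0, 32.0], 0.6, [222.0, 194.0])]
nest [([507.0, 192.0, 8.0], 0.68, [251.0, 202.0])]
lever [([526.0, 264.0, 31.0], 0.96, [222.0, 194.0])]
hub [([521.0, 263.0, 39.0], 0.98, [222.0, 196.0])]
post [([454.0, 311.0, 75.0], 0.57, [197.0, 221.0])]
red_specimen [([444.0, -316.0, -2.0], 0.47, [441.0, 227.0])]
green_specimen [([457.0, -66.0, 1.0], 0.62, [348.0, 222.0])]
black_specimen [([439.0, -200.0, 1.0], 0.66, [398.0, 228.0])]
side [ -30.3 -803.1  533.6]
station [([527.0, 267.0, 3.0], 0.92, [288.0, 189.0])]
nest [([508.0, 189.0, 8.0], 0.73, [296.0, 199.0])]
lever [([529.0, 269.0, 30.0], 0.58, [288.0, 180.0])]
hub [([523.0, 262.0, 43.0], 0.66, [287.0, 177.0])]
post [([453.0, 311.0, 70.0], 0.89, [256.0, 167.0]), ([439.0, -196.0, 1.0], 0.43, [361.0, 279.0])]
red_specimen [([440.0, -316.0, 2.0], 0.47, [402.0, 311.0])]
green_specimen [([457.0, -66.0, 0.0], 0.43, [332.0, 248.0])]
black_specimen [([442.0, -200.0, 0.0], 0.55, [363.0, 280.0]), ([527.0, 268.0, 28.0], 0.4, [287.0, 181.0])]
```

View pics/top0.png

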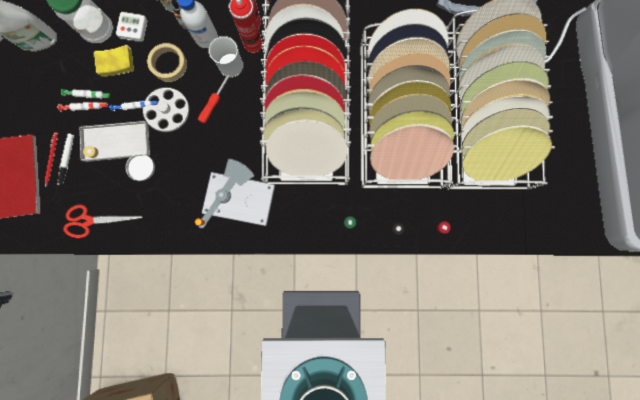

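View pics/side0.png

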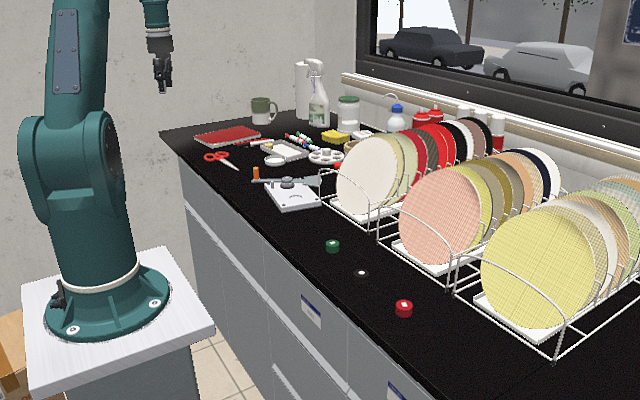

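The top view shows red at (444,227), black at (398,228), green at (350,222) and the station near (238,197) with the post at (199,222). The wire rack's near-left corner is about (263,183). The side view agrees, so I'll move above red.

```bash
cat >> h.py <<'E'
def rel(*targets,base=None):
    s=robot.state(); Rm=R.from_quat(s['ee_rot']).as_matrix(); b=np.array(s['tcp_pos'] if base is None else base)
    for t in targets: print(t,'->',np.round(Rm.T@(np.array(t)-b)/1000,4).tolist())
E
python3 - <<'E'
from h import *
s=robot.state(); print(np.round(R.from_quat(s['ee_rot']).as_matrix(),4).tolist(), s['ee_rot'])
rel((470,250,240),(470,0,240),(442,-316,130))
p=robot.get_image('top')
print(ray(p,[(263,183),(347,183),(363,187),(237,160)],0).round(),ray(p,[(263,183),(237,160)],150).round())
E
```

```text
[[0.0, 0.442, 0.897], [0.0, 0.897, -0.442], [-1.0, 0.0, 0.0]] [ 0.16044303  0.68866046 -0.16043338  0.68866968]
(470, 250, 240) -> [-0.0087, -0.293, 0.3111]
(470, 0, 240) -> [-0.0087, -0.5173, 0.4216]
(442, -316, 130) -> [0.1013, -0.8131, 0.5361]
[[ 561.  163.    0.]
 [ 562.  -64.    0.]
 [ 551. -107.    0.]
 [ 623.  235.    0.]] [[538. 141. 150.]
 [591. 202. 150.]]
```

Call:
{"method": "step_arm", "body": {
  "series": [-0.009,-0.293,0.311,0,0,0,-0.009,-0.293,0.311,0,0,0,-0.009,-0.293,0.311,0,0,0,-0.009,-0.293,0.311,0,0,0,-0.009,-0.293,0.311,0,0,0,-0.009,-0.293,0.311,0,0,0,-0.009,-0.293,0.311,0,0,0,-0.009,-0.293,0.311,0,0,0],
  "hand": 0.4
}}

```text
clock: 1.62
tcp_pos: [437.6, 336.3, 238.7]
ee_rot: [0.161, 0.688, -0.16, 0.689]
ft_force: [0.8, 0.0, -0.3]
finger_gap: 51.3
```

Call:
{"method": "step_arm", "body": {
  "series": [0,-0.289,0.173,0,0,0,0,-0.289,0.173,0,0,0,0,-0.289,0.173,0,0,0,0,-0.289,0.173,0,0,0,0,-0.289,0.173,0,0,0,0,-0.289,0.173,0,0,0,0,-0.289,0.173,0,0,0,0,-0.289,0.173,0,0,0]
}}

```text
clock: 2.28
tcp_pos: [464.2, 4.0, 238.8]
ee_rot: [0.161, 0.688, -0.16, 0.689]
ft_force: [1.2, 1.0, 0.2]
finger_gap: 51.2
```

```bash
python3 -c "
from h import *
print(robot.state()['tcp_pos']); rel((442,-316,130))"
```

```text
[464.22915787   3.99627061 238.80369187]
(442, -316, 130) -> [0.1087, -0.297, 0.1213]
```

Call:
{"method": "step_arm", "body": {
  "series": [0.0,-0.15,0.06,0,0,0,0.0,-0.15,0.06,0,0,0,0.0,-0.15,0.06,0,0,0,0.0,-0.15,0.06,0,0,0,0.109,-0.297,0.121,0,0,0,0.109,-0.297,0.121,0,0,0,0.109,-0.297,0.121,0,0,0,0.109,-0.297,0.121,0,0,0]
}}

```text
clock: 2.95
tcp_pos: [443.1, -294.1, 143.5]
ee_rot: [0.16, 0.688, -0.16, 0.689]
ft_force: [1.8, -0.0, -0.1]
finger_gap: 50.9
```

Call:
{"method": "step_arm", "body": {
  "series": [0.03,-0.04,0.015,0,0,0,0.03,-0.04,0.015,0,0,0,0.03,-0.04,0.015,0,0,0,0.03,-0.04,0.015,0,0,0]
}}

```text
clock: 3.28
tcp_pos: [438.5, -334.6, 114.0]
ee_rot: [0.161, 0.689, -0.16, 0.688]
ft_force: [0.2, 0.3, 0.5]
finger_gap: 51.2
```

```bash
python3 - <<'E'
from h import *
s=robot.state(); print(s['tcp_pos'],s['finger_gap'])
p=robot.get_image('wrist'); save(p,'w1.png')
for t in ['red_specimen','black_specimen']:
    print(t,[(np.round(d['xyz'],1).tolist(),round(d['conf'],2), proj(p,d['xyz'],s).round()[0].tolist()) for d in robot.place_of(p,t)[:2]])
g=cv2.cvtColor(p['pixels'],cv2.COLOR_RGB2HSV); m=((g[...,0]<10)|(g[...,0]>170))&(g[...,1]>120)&(g[...,2]>50)
n,l,st,c=cv2.connectedComponentsWithStats(m.astype('uint8'))
i=1+np.argmax(st[1:,4]); print(st[i],c[i],ray(p,[c[i]],18,s))
E
```

```text
[ 438.52684378 -334.55527162  114.01880802] 51.248898843553505
red_specimen [([440.2, -320.0, -0.6], 0.81, [331.0, 185.0])]
black_specimen [([442.6, -193.3, -1.2], 0.64, [488.0, 114.0])]
[ 314  168   43   46 1343] [334.83320923 190.27699181] [[ 439.91835756 -317.94556127   18.        ]]
```

View w1.

View pics/w1.png

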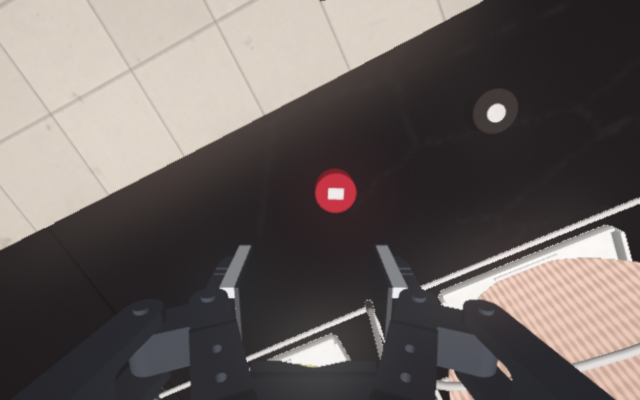

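```bash
python3 -c "
from h import *
print(robot.state()['tcp_pos']); rel((440,-317.5,60),(440,-317.5,6))"
```

```text
[ 439.90429422 -332.92511106  115.20126854]
(440, -317.5, 60) -> [0.0552, 0.0138, -0.0068]
(440, -317.5, 6) -> [0.1092, 0.0138, -0.0068]
```

The wrist view shows red at (335,190) with its white label at (336,193), black off at (496,112), and the fingers clear of the rack.

Call:
{"method": "step_arm", "body": {
  "series": [0.055,0.014,-0.007,0,0,0,0.055,0.014,-0.007,0,0,0,0.055,0.014,-0.007,0,0,0,0.055,0.014,-0.007,0,0,0,0.055,0.014,-0.007,0,0,0]
}}

```text
clock: 3.85
tcp_pos: [439.9, -319.3, 60.6]
ee_rot: [0.16, 0.688, -0.16, 0.69]
ft_force: [-0.8, -1.2, -0.6]
finger_gap: 51.3
```

```bash
python3 - <<'E'
from h import *
s=robot.state(); print(s['tcp_pos'],s['finger_gap'])
p=robot.get_image('wrist')
print([(np.round(d['xyz'],1).tolist(),round(d['conf'],2)) for d in robot.place_of(p,'red_specimen')[:2]])
g=cv2.cvtColor(p['pixels'],cv2.COLOR_RGB2HSV); m=((g[...,0]<10)|(g[...,0]>170))&(g[...,1]>120)&(g[...,2]>50)
n,l,st,c=cv2.connectedComponentsWithStats(m.astype('uint8'))
i=1+np.argmax(st[1:,4]); print(st[i],c[i],ray(p,[c[i]],18,s))
x,y,w,h=st[i][:4]; m=(g[...,1]<60)&(g[...,2]>170); q=np.argwhere(m[y:y+h,x:x+w])
if len(q): uv=q.mean(0)[::-1]+[x,y]; print('label',len(q),uv,ray(p,[uv],18,s))
rel((440,-317.5,6))
E
```

```text
[ 439.88626512 -319.34719536   60.6143556 ] 51.33610956310259
[([441.7, -318.4, 2.9], 0.62)]
[ 291  195   53   57 2060] [316.84174757 222.55291262] [[ 439.22053451 -317.13561082   18.        ]]
label 247 [317. 228.] [[ 442.35137533 -318.55700792   18.        ]]
(440, -317.5, 6) -> [0.0548, 0.0024, -0.0011]
```

Call:
{"method": "step_arm", "body": {
  "series": [0.03,0.002,0.0015,0,0,0,0.054,0.002,0.0015,0,0,0,0.054,0.002,0.0015,0,0,0,0.054,0.002,0.0015,0,0,0]
}}

```text
clock: 4.28
tcp_pos: [440.5, -318.3, 5.3]
ee_rot: [0.161, 0.689, -0.16, 0.688]
ft_force: [-0.2, 0.6, 0.2]
finger_gap: 51.5
```

Call:
{"method": "step_arm", "body": {
  "series": [0,0,0,0,0,0,0,0,0,0,0,0,0,0,0,0,0,0,0,0,0,0,0,0,0,0,0,0,0,0,0,0,0,0,0,0],
  "hand": 1,
  "grip_force": 30
}}

```text
clock: 4.78
tcp_pos: [441.6, -319.0, 6.9]
ee_rot: [0.16, 0.688, -0.161, 0.69]
ft_force: [-0.8, -0.7, 7.8]
finger_gap: 28.5
```

Call:
{"method": "step_arm", "body": {
  "series": [-0.02,0,0,0,0,0,-0.06,0,0,0,0,0,-0.1,0,0,0,0,0,-0.14,0,0,0,0,0,-0.18,0,0,0,0,0,-0.22,0,0,0,0,0,-0.23,0,0,0,0,0]
}}

```text
clock: 5.37
tcp_pos: [443.5, -320.4, 242.2]
ee_rot: [0.159, 0.684, -0.162, 0.693]
ft_force: [0.5, -0.7, -0.6]
finger_gap: 28.3
```

```bash
python3 - <<'E'
from h import *
s=robot.state(); print(s['tcp_pos'],s['finger_gap'],s['ft_force'])
p=robot.get_image('wrist');save(p,'w2.png')
rel((468,0,236))
E
```

```text
[ 443.46364537 -320.42476306  242.15346014] 28.347188623521806 [ 0.5265279  -0.70136512 -0.64174593]
(468, 0, 236) -> [0.0039, 0.298, -0.1198]
```

View pics/w2.png

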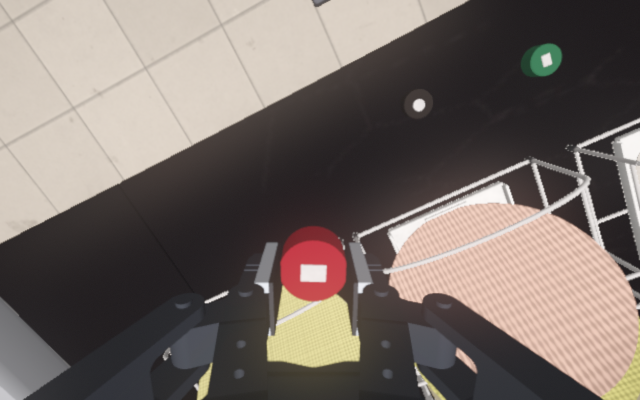

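Red is held at (313,265), near the fingertips. Black at (418,103) and green at (545,60) are untouched. I'll check the hold for tilt and offset by projecting a model of the cylinder.

```bash
cat >> h.py <<'E'
def held(p,name):
    """fit held cylinder's upright-model offset (x top, y, z, tilt about y) to red mask in tool coords"""
    from scipy.optimize import minimize
    g=cv2.cvtColor(p['pixels'],cv2.COLOR_RGB2HSV); m=((g[...,0]<10)|(g[...,0]>170))&(g[...,1]>120)&(g[...,2]>40)
    n,l,st,c=cv2.connectedComponentsWithStats(m.astype('uint8')); i=1+np.argmax(st[1:,4]); m=(l==i).astype('uint8')
    m=cv2.morphologyEx(m,cv2.MORPH_CLOSE,np.ones((25,25),np.uint8))
    s0={'tcp_pos':[0,0,0],'ee_rot':[0,0,0,1]}; a=np.linspace(0,2*np.pi,60)
    def pts(v):
        c=np.array([v[0],v[1],v[2]]); Rt=R.from_rotvec([0,v[3],v[4]]).as_matrix()
        P=np.r_[[[0,15*np.cos(t),15*np.sin(t)] for t in a],[[18,15*np.cos(t),15*np.sin(t)] for t in a]]
        return proj(p,c+P@Rt.T,s0)
    def cost(v):
        k=np.zeros(m.shape,np.uint8); cv2.fillConvexPoly(k,cv2.convexHull((pts(v)*16).astype(np.float32)).astype(int),1,shift=4)
        return np.sum(k!=m)
    best=None
    for x0 in (-8,-14):
        r=minimize(cost,[x0,0,0,0,0],method='Nelder-Mead',options=dict(initial_simplex=np.array([[x0,0,0,0,0],[x0+5,0,0,0,0],[x0,4,0,0,0],[x0,0,4,0,0],[x0,0,0,.2,0],[x0,0,0,0,.2]],float)))
        print(np.round(r.x,2),r.fun,m.sum())
        if best is None or r.fun<best.fun: best=r
    im=np.ascontiguousarray(p['pixels'][:,:,::-1])
    for q in (pts(best.x)[:60],pts(best.x)[60:]): cv2.polylines(im,[q.round().astype(int).reshape(-1,1,2)],True,(0,255,0),1)
    for q in (pts([-12,0,0,0,0])[:60],pts([-12,0,0,0,0])[60:]): cv2.polylines(im,[q.round().astype(int).reshape(-1,1,2)],True,(255,255,0),1)
    cv2.imwrite('pics/'+name,cv2.resize(im[200:340,220:420],None,fx=3,fy=3,interpolation=cv2.INTER_NEAREST))
E
python3 - <<'E'
from h import *
p=robot.get_image('wrist'); print(np.round(p['mount'],2).tolist()); held(p,'held1.png')
E
```

```text
[[0.0, 0.29, -0.96, -142.68], [1.0, 0.0, 0.0, -0.52], [0.0, -0.96, -0.29, -74.57], [0.0, 0.0, 0.0, 1.0]]
[-6.3  -0.56  1.91 -0.07 -0.01] 68.0 4092
[-7.95 -0.48  0.48 -0.12 -0.02] 70.0 4092
```

View pics/held1.png

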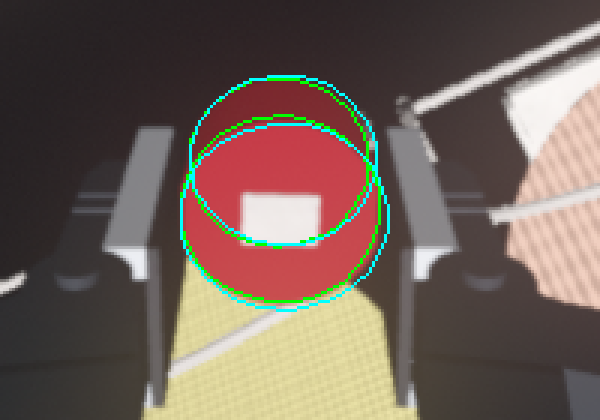

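Call:
{"method": "step_arm", "body": {
  "series": [0.004,0.298,-0.12,0,0,0,0.004,0.298,-0.12,0,0,0,0.004,0.298,-0.12,0,0,0,0.004,0.298,-0.12,0,0,0,0.004,0.298,-0.12,0,0,0,0.004,0.298,-0.12,0,0,0,0.004,0.298,-0.12,0,0,0,0.004,0.298,-0.12,0,0,0]
}}

```text
clock: 6.13
tcp_pos: [462.9, 6.3, 229.2]
ee_rot: [0.159, 0.69, -0.159, 0.687]
ft_force: [-0.1, -0.2, -0.0]
finger_gap: 28.4
```

Call:
{"method": "step_arm", "body": {
  "series": [0,0.187,-0.069,0,0,0,0,0.187,-0.069,0,0,0,0,0.187,-0.069,0,0,0,0,0.187,-0.069,0,0,0,0,0.187,-0.069,0,0,0,0,0.187,-0.069,0,0,0,0,0.187,-0.069,0,0,0,0,0.187,-0.069,0,0,0]
}}

```text
clock: 6.8
tcp_pos: [484.1, 199.2, 229.3]
ee_rot: [0.159, 0.69, -0.162, 0.688]
ft_force: [-0.4, -1.8, -0.9]
finger_gap: 28.9
```

```bash
python3 -c "
from h import *
s=robot.state();print(s['tcp_pos'],s['ee_rot'],s['finger_gap'],s['clock']); rel((480,235,230),(534,245,160))"
```

```text
[484.10289272 199.21141737 229.28494083] [ 0.15926022  0.68975483 -0.16162554  0.68756937] 28.895203311012036 6.8
(480, 235, 230) -> [-0.0008, 0.0303, -0.0195]
(534, 245, 160) -> [0.069, 0.0634, 0.0247]
```

Call:
{"method": "step_arm", "body": {
  "series": [0,0.03,-0.02,0,0,0,0.03,0.06,0,0,0,0,0.069,0.063,0.025,0,0,0,0.069,0.063,0.025,0,0,0,0.069,0.063,0.025,0,0,0,0.069,0.063,0.025,0,0,0,0.069,0.063,0.025,0,0,0]
}}

```text
clock: 7.38
tcp_pos: [535.4, 244.7, 162.9]
ee_rot: [0.161, 0.689, -0.161, 0.688]
ft_force: [-0.6, 0.8, 0.6]
finger_gap: 28.5
```

```bash
python3 - <<'E'
from h import *
s=robot.state(); print(np.round(s['tcp_pos'],1),np.round(R.from_quat(s['ee_rot']).as_matrix(),3).tolist())
p=robot.get_image('wrist');save(p,'w3.png')
for t in ['station','nest','lever','hub','post']:
    print(t,[(np.round(d['xyz'],1).tolist(),round(d['conf'],2), proj(p,d['xyz'],s).round()[0].tolist()) for d in robot.place_of(p,t)[:2]])
E
```

```text
[535.4 244.7 162.9] [[-0.0, 0.444, 0.896], [-0.0, 0.896, -0.444], [-1.0, -0.0, -0.0]]
station [([516.5, 267.2, -1.3], 0.65, [327.0, 147.0]), ([508.3, 192.5, 4.7], 0.65, [249.0, 177.0])]
nest [([508.2, 191.3, 9.4], 0.56, [247.0, 178.0])]
lever [([524.8, 265.2, 25.8], 0.81, [330.0, 162.0])]
hub [([522.4, 268.6, 39.6], 0.98, [333.0, 161.0])]
post [([450.7, 308.9, 65.3], 0.7, [345.0, 44.0])]
```

View pics/w3.png

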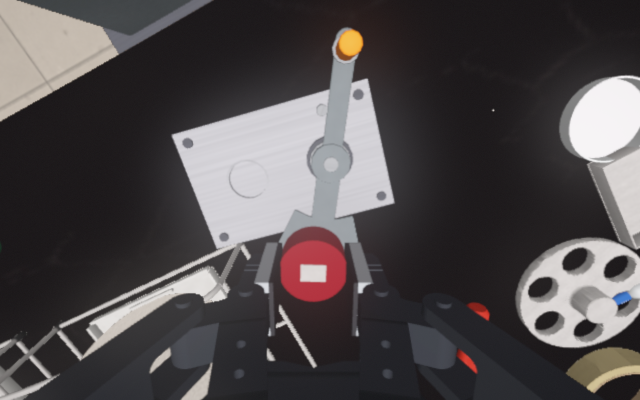

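The nest circle is at (249,179), the hub at (331,163) and the post at (349,42). The pin is at (321,110) and the plate corners are at (173,134), (367,79), (394,203) and (218,248).

```bash
python3 - <<'E'
from h import *
s=robot.state(); p=robot.get_image('wrist')
im=cv2.cvtColor(p['pixels'],cv2.COLOR_RGB2GRAY)[145:215,210:290]
b=cv2.resize(im,None,fx=4,fy=4,interpolation=cv2.INTER_CUBIC)
c=cv2.HoughCircles(cv2.GaussianBlur(b,(9,9),2),cv2.HOUGH_GRADIENT_ALT,1.5,100,param1=60,param2=.5,minRadius=60,maxRadius=100)
if c is not None:
    for q in c[0]: uv=[q[0]/4+210-.4,q[1]/4+145-.4]; print(uv,q[2]/4,ray(p,[uv],14,s).round(1))
C=ray(p,[(173,134),(367,79),(394,203),(218,248)],14,s).round(1); print(C)
print(ray(p,[(331,160)],42,s).round(1),ray(p,[(350,42)],71,s).round(1))
# fit station pose: corners in station frame
S=np.array([[-55,-124],[-55,46],[55,46],[55,-124.]])
M,_=cv2.estimateAffinePartial2D(S,C[:,:2]); print(M,'nest',M@[0,-75,1],'ang',np.arctan2(M[1,0],M[0,0]))
held(p,'held2.png')
E
```

```text
[np.float32(245.975), np.float32(177.225)] 19.401703 [[507.1 193.9  14. ]]
[[447.  157.2  14. ]
 [479.1 322.7  14. ]
 [587.3 302.3  14. ]
 [555.3 136.5  14. ]]
[[520.8 269.   42. ]] [[452.  313.2  71. ]]Traceback (most recent call last):
  File "<stdin>", line 12, in <module>
cv2.error: OpenCV(4.12.0) /io/opencv/modules/calib3d/src/ptsetreg.cpp:1108: error: (-215:Assertion failed) count >= 0 && to.checkVector(2) == count in function 'estimateAffinePartial2D'
```

Call:
{"method": "step_arm", "body": {
  "series": [0.03,-0.03,0,0,0,0,0.05,-0.058,0,0,0,0,0.08,-0.058,0,0,0,0,0.115,-0.058,0,0,0,0,0.115,-0.058,0,0,0,0,0.115,-0.058,0,0,0,0]
}}

```text
clock: 8.23
tcp_pos: [509.1, 193.7, 46.2]
ee_rot: [0.16, 0.69, -0.161, 0.688]
ft_force: [0.7, 0.4, -0.7]
finger_gap: 28.4
```

```bash
python3 - <<'E'
from h import *
s=robot.state(); print(np.round(s['tcp_pos'],1))
p=robot.get_image('wrist'); held(p,'held3.png')
im=np.ascontiguousarray(p['pixels'][:,:,::-1]); a=np.linspace(0,2*np.pi,60)
for n,col in (((508.5,193.3),(0,255,0)),):
    q=proj(p,np.c_[n[0]+17*np.cos(a),n[1]+17*np.sin(a),np.full(60,14)],s)
    cv2.polylines(im,[q.round().astype(int).reshape(-1,1,2)],True,col,1)
cv2.imwrite('pics/w4.png',cv2.resize(im[60:330,130:530],None,fx=2,fy=2))
q=robot.get_image('side'); save(q,'s4.png')
print([(np.round(d['xyz'],1).tolist(),round(d['conf'],2)) for d in robot.place_of(q,'red_specimen')[:2]])
E
```

```text
[509.1 193.7  46.2]
[ 1.3  -0.66  5.34 -0.51 -0.01] 257.0 3220
[ 2.07  0.29  5.26 -0.54 -0.2 ] 214.0 3220
[([508.0, 196.9, 41.4], 0.39)]
```

View pics/w4.png

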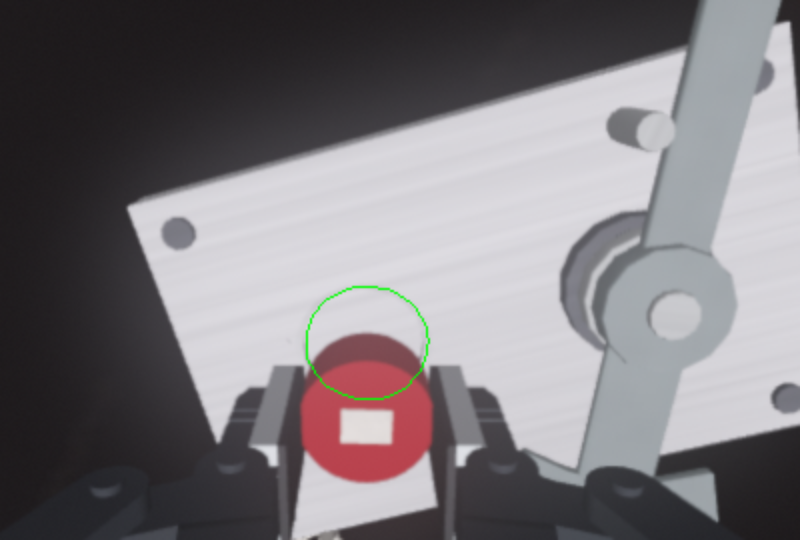

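The specimen is at (367,420) in this crop. The predicted mouth is drawn at (367,343), but its rim is hard to see, so I'll enhance the contrast.

```bash
python3 - <<'E'
from h import *
p=robot.get_image('wrist')
im=cv2.cvtColor(p['pixels'],cv2.COLOR_RGB2GRAY)[170:330,240:400]
im=cv2.createCLAHE(6,(4,4)).apply(cv2.resize(im,None,fx=3.5,fy=3.5,interpolation=cv2.INTER_CUBIC)); 
a=cv2.imread('pics/s4.png')[150:230,240:340]; a=cv2.resize(a,(700,560))
b=cv2.cvtColor(im,cv2.COLOR_GRAY2BGR)
cv2.imwrite('pics/w5.png',cv2.resize(np.hstack([b,a]),(800,355)))
E
```

```text
(no output)
```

View pics/w5.png

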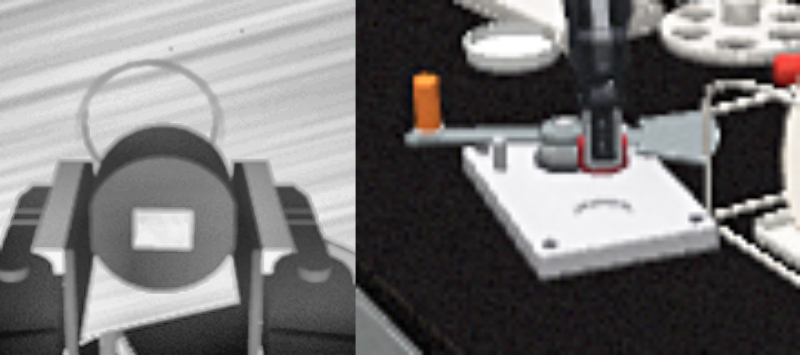

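Enhanced, the rim shows clearly: columns 277 to 339.5 and top row 197 in full-image pixels. The specimen's top disc spans columns 281 to 346, rows 240 to 301, and its far bottom edge is at row 226. I'll compute both centres in the tool frame.

```bash
python3 - <<'E'
from h import *
from scipy.optimize import least_squares
s=robot.state(); p=robot.get_image('wrist'); print(p['cx'],p['cy'],p['fx'])
Rm=R.from_quat(s['ee_rot']).as_matrix(); t=np.array(s['tcp_pos']); print(t.round(1)); a=np.linspace(0,2*np.pi,181)
for r in (17,17.5,18):
    def f(v):
        q=proj(p,np.c_[v[0]+r*np.cos(a),v[1]+r*np.sin(a),np.full(181,14)],s); return [q[:,0].min()-277,q[:,0].max()-339.5,q[:,1].min()-197]
    o=least_squares(f,[508,193]); print(r,'nest',o.x.round(1),'tool',(Rm.T@(np.r_[o.x,14]-t)).round(1),o.fun.round(1))
s0={'tcp_pos':[0,0,0],'ee_rot':[0,0,0,1]}
for r in (14.2,15):
  def f(v):
    d=lambda x,z:proj(p,np.c_[np.full(181,x),v[1]+r*np.cos(a),z+r*np.sin(a)],s0)
    T=d(v[0],v[2]);B=d(v[0]+18,v[2]+v[3]); return [T[:,0].min()-281,T[:,0].max()-346.2,T[:,1].max()-301,T[:,1].min()-240.5,B[:,1].min()-226.3]
  o=least_squares(f,[-12,0,0,0]); print(r,'spec top x,y,z, bottom dz',o.x.round(1),o.fun.round(1))
E
```

```text
312.95256339993665 196.0214903972651 338.95789443306967
[511.8 195.   49.3]
17 nest [508.1 193.3] tool [35.2 -3.2 -2.7] [ 1.1 -1.1 -0.1]
17.5 nest [508.6 193.1] tool [35.2 -3.2 -2.1] [ 0.2 -0.2 -0. ]
18 nest [509.1 192.9] tool [35.2 -3.2 -1.6] [-0.6  0.6  0. ]
14.2 spec top x,y,z, bottom dz [-13.1  -0.3  -1.1   0.7] [-0.6  0.6 -0.6  0.6  0. ]
15 spec top x,y,z, bottom dz [-5.8 -0.3  3.   0.3] [-0.6  0.6 -0.6  0.6 -0. ]
```

Call:
{"method": "step_arm", "body": {
  "series": [0,-0.003,-0.002,0,0,0,0.012,-0.003,-0.002,0,0,0,0.024,-0.003,-0.002,0,0,0,0.024,-0.003,-0.002,0,0,0,0.024,-0.003,-0.002,0,0,0]
}}

```text
clock: 8.9
tcp_pos: [506.2, 191.7, 21.9]
ee_rot: [0.16, 0.689, -0.161, 0.688]
ft_force: [-0.5, 0.4, -0.4]
finger_gap: 28.7
```

```bash
python3 - <<'E'
from h import *
s=robot.state(); print(np.round(s['tcp_pos'],1)); p=robot.get_image('wrist'); s2=robot.state(); print(np.round(s2['tcp_pos'],1))
im=cv2.cvtColor(p['pixels'],cv2.COLOR_RGB2GRAY)[190:310,250:380]
im=cv2.createCLAHE(6,(4,4)).apply(cv2.resize(im,None,fx=4,fy=4,interpolation=cv2.INTER_CUBIC)); cv2.imwrite('pics/w6.png',im)
E
```

```text
[506.2 191.7  21.9]
[506.6 191.9  22.4]
```

View pics/w6.png

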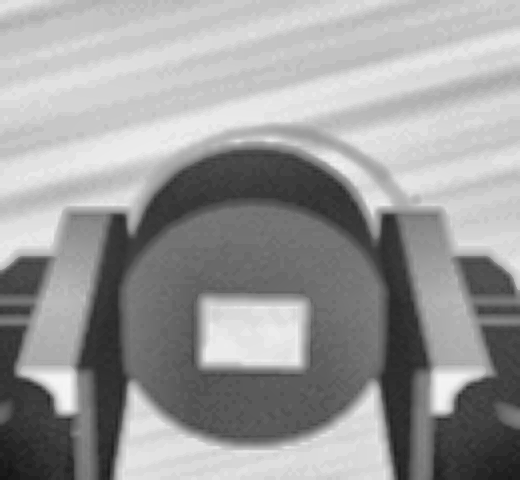

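The rim's centre sits about 5.5 px right of the specimen's (275 against 253 in the crop), which is about 2.3 mm in +y. The depth direction is nearly right.

Call:
{"method": "step_arm", "body": {
  "series": [0,0.0023,0.0005,0,0,0,0,0.0023,0.0005,0,0,0,0,0.0023,0.0005,0,0,0,0,0.0023,0.0005,0,0,0,0,0.0023,0.0005,0,0,0,0,0.0023,0.0005,0,0,0]
}}

```text
clock: 9.45
tcp_pos: [508.6, 194.0, 23.3]
ee_rot: [0.16, 0.689, -0.16, 0.689]
ft_force: [0.1, -0.2, -0.2]
finger_gap: 28.0
```

```bash
python3 - <<'E'
from h import *
for i in range(4):
    s=robot.state(); print(np.round(s['tcp_pos'],1),np.round(s['ft_force'],1)); p=robot.get_image('wrist')
im=cv2.cvtColor(p['pixels'],cv2.COLOR_RGB2GRAY)[190:310,250:380]
im=cv2.createCLAHE(6,(4,4)).apply(cv2.resize(im,None,fx=4,fy=4,interpolation=cv2.INTER_CUBIC)); cv2.imwrite('pics/w7.png',im)
E
```

```text
[508.6 194.   23.3] [ 0.1 -0.2 -0.2]
[508.6 193.9  23.3] [-0.2  0.   0. ]
[508.6 193.9  23.2] [0.1 0.2 0.1]
[508.6 194.   23.2] [ 0.8  0.5 -0.8]
```

View pics/w7.png

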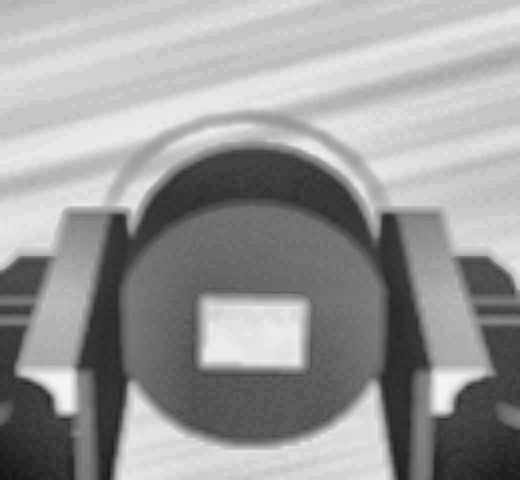

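Settled. The rim centre (246) is now about 0.8 mm left of the specimen (253) and about 0.5 mm nearer the camera, which the chamfer can absorb. I'll trim that and lower.

Call:
{"method": "step_arm", "body": {
  "series": [0,-0.0008,-0.0005,0,0,0,0.002,-0.0008,-0.0005,0,0,0,0.004,-0.0008,-0.0005,0,0,0,0.005,-0.0008,-0.0005,0,0,0,0.006,-0.0008,-0.0005,0,0,0,0.006,-0.0008,-0.0005,0,0,0]
}}

```text
clock: 10.15
tcp_pos: [507.6, 193.4, 16.9]
ee_rot: [0.16, 0.689, -0.161, 0.689]
ft_force: [0.2, 0.1, -0.0]
finger_gap: 28.5
```

Call:
{"method": "step_arm", "body": {
  "series": [0.001,0,0,0,0,0,0.002,0,0,0,0,0,0.002,0,0,0,0,0,0.002,0,0,0,0,0]
}}

```text
clock: 10.48
tcp_pos: [507.7, 193.5, 15.1]
ee_rot: [0.16, 0.689, -0.16, 0.689]
ft_force: [-0.8, -0.1, -0.3]
finger_gap: 28.4
```

Call:
{"method": "step_arm", "body": {
  "series": [0.001,0,0,0,0,0,0.001,0,0,0,0,0,0.001,0,0,0,0,0]
}}

```text
clock: 10.73
tcp_pos: [507.8, 193.5, 14.9]
ee_rot: [0.161, 0.689, -0.16, 0.689]
ft_force: [-0.6, -0.2, 6.1]
finger_gap: 28.4
```

Call:
{"method": "step_arm", "body": {
  "series": [0.001,0,0,0,0,0,0.001,0,0,0,0,0,0.001,0,0,0,0,0]
}}

```text
clock: 10.98
tcp_pos: [507.8, 193.5, 14.8]
ee_rot: [0.161, 0.689, -0.16, 0.689]
ft_force: [-2.7, -1.1, 14.6]
finger_gap: 28.2
```

Contact at TCP z 14.9 matches the nest floor, since red was gripped with TCP 6.9 above its underside. I'll release with a small opening.

Call:
{"method": "step_arm", "body": {
  "series": [-0.001,0,0,0,0,0,-0.001,0,0,0,0,0,-0.001,0,0,0,0,0,-0.001,0,0,0,0,0,-0.001,0,0,0,0,0],
  "hand": 0.54
}}

```text
clock: 11.4
tcp_pos: [507.7, 193.4, 13.9]
ee_rot: [0.16, 0.689, -0.161, 0.689]
ft_force: [-0.4, 0.4, 0.3]
finger_gap: 39.1
```

Call:
{"method": "step_arm", "body": {
  "series": [-0.005,0,0,0,0,0,-0.02,0,0,0,0,0,-0.04,0,0,0,0,0,-0.06,0,0,0,0,0,-0.06,0,0,0,0,0,-0.06,0,0,0,0,0,-0.06,0,0,0,0,0]
}}

```text
clock: 11.98
tcp_pos: [507.5, 193.4, 74.0]
ee_rot: [0.16, 0.689, -0.16, 0.689]
ft_force: [-0.3, 0.4, -0.0]
finger_gap: 39.5
```

```bash
python3 - <<'E'
from h import *
s=robot.state(); print(np.round(s['tcp_pos'],1)); p=robot.get_image('wrist'); 
im=p['pixels'][120:320,200:440][:,:,::-1]; im=cv2.resize(im,None,fx=3,fy=3,interpolation=cv2.INTER_CUBIC)
cv2.imwrite('pics/w8.png',im)
print([(np.round(d['xyz'],1).tolist(),round(d['conf'],2)) for d in robot.place_of(p,'red_specimen')[:2]])
E
```

```text
[507.5 193.4  74. ]
[([505.9, 193.8, 11.0], 0.67)]
```

View pics/w8.png

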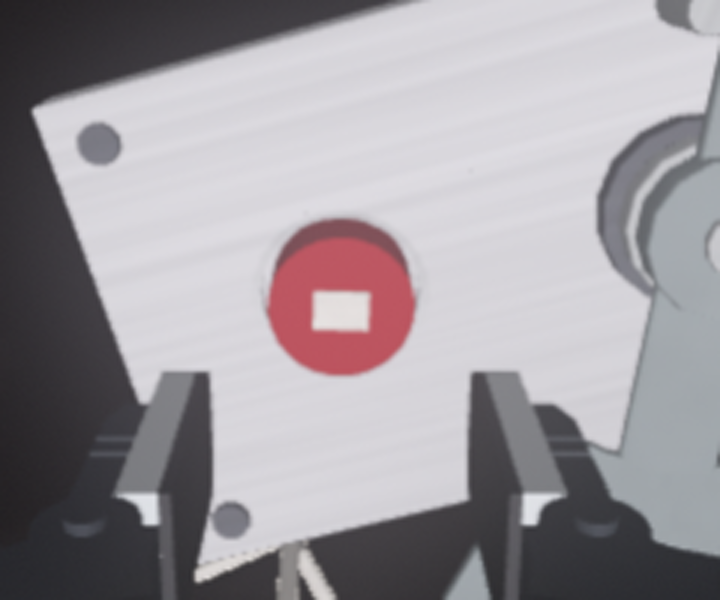

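Red sits concentric in the nest at crop (342,300), looking flat with a thin rim all round. I'll check its height by touching the top lightly with closed fingers, expecting contact near z = 26.

Call:
{"method": "step_arm", "body": {
  "series": [0,0,0,0,0,0,0.01,0,0,0,0,0,0.02,0,0,0,0,0,0.03,0,0,0,0,0,0.04,0,0,0,0,0,0.044,0,0,0,0,0,0.044,0,0,0,0,0],
  "hand": 1
}}

```text
clock: 12.67
tcp_pos: [506.7, 193.0, 28.4]
ee_rot: [0.16, 0.69, -0.161, 0.688]
ft_force: [0.3, -0.3, 0.6]
finger_gap: -0.2
```

Call:
{"method": "step_arm", "body": {
  "series": [0.001,0,0,0,0,0,0.002,0,0,0,0,0,0.003,0,0,0,0,0,0.003,0,0,0,0,0]
}}

```text
clock: 13.0
tcp_pos: [508.0, 193.6, 27.4]
ee_rot: [0.161, 0.688, -0.16, 0.689]
ft_force: [0.1, 0.1, 1.0]
finger_gap: -0.2
```

Call:
{"method": "step_arm", "body": {
  "series": [0.001,0,0,0,0,0,0.001,0,0,0,0,0,0.001,0,0,0,0,0]
}}

```text
clock: 13.25
tcp_pos: [507.9, 193.5, 26.3]
ee_rot: [0.16, 0.689, -0.16, 0.689]
ft_force: [-0.3, -0.3, 0.8]
finger_gap: 0.1
```

Call:
{"method": "step_arm", "body": {
  "series": [0.001,0,0,0,0,0,0.001,0,0,0,0,0,0.001,0,0,0,0,0]
}}

```text
clock: 13.5
tcp_pos: [507.9, 193.5, 26.1]
ee_rot: [0.161, 0.689, -0.16, 0.689]
ft_force: [-1.0, -0.2, 7.5]
finger_gap: -0.1
```

The closed fingertips touch at z = 26.1 with 7.5 N, so red is fully home. Next I'll lift and go behind the post.

Call:
{"method": "step_arm", "body": {
  "series": [-0.02,0,0,0,0,0,-0.05,0,0,0,0,0,-0.084,0,0,0,0,0,-0.084,0.024,-0.03,0.02,0,0,-0.084,0.036,-0.065,0.042,0,0,-0.084,0.0487,-0.1,0.042,0,0,-0.084,0.0487,-0.109,0.042,0,0,-0.084,0.0487,-0.109,0.042,0,0]
}}

```text
clock: 14.17
tcp_pos: [428.0, 288.1, 109.1]
ee_rot: [0.203, 0.678, -0.203, 0.676]
ft_force: [1.0, -0.8, 0.5]
finger_gap: -0.2
```

```bash
python3 - <<'E'
from h import *
for i in range(3):
    s=robot.state(); p=robot.get_image('wrist')
Rm=R.from_quat(s['ee_rot']).as_matrix(); print(np.round(s['tcp_pos'],1),np.degrees(np.arctan2(Rm[1,1],Rm[0,1])),s['qpos'].round(2) if hasattr(s['qpos'],'round') else s['qpos'])
save(p,'w9.png')
for t in ['hub','post','lever','nest','red_specimen']:
    print(t,[(np.round(d['xyz'],1).tolist(),round(d['conf'],2), proj(p,d['xyz'],s).round()[0].tolist()) for d in robot.place_of(p,t)[:1]])
g=cv2.cvtColor(p['pixels'],cv2.COLOR_RGB2HSV); m=(g[...,0]>8)&(g[...,0]<22)&(g[...,1]>180)&(g[...,2]>200)
n,l,st,c=cv2.connectedComponentsWithStats(m.astype('uint8')); i=1+np.argmax(st[1:,4]); print(st[i],c[i],ray(p,[c[i]],71,s))
rel((432,285.5,45))
E
```

```text
[431.8 285.  109.2] 56.24530804665834 [-0.77  0.53  0.14  2.17 -0.16  0.45  0.47]
hub []
post [([449.3, 309.6, 68.9], 0.79, [366.0, 228.0])]
lever [([525.8, 267.8, 25.4], 0.79, [363.0, 310.0])]
nest []
red_specimen []
[359 219  25  22 241] [372.57676349 232.33609959] [[452.83895236 311.56913867  71.        ]]
(432, 285.5, 45) -> [0.0641, 0.0007, -0.0013]
```

Call:
{"method": "step_arm", "body": {
  "series": [0.03,0,0,0,0,0,0.06,0,0,0,0,0,0.064,0,0,0,0,0,0.064,0.004,0,0,0,0,0.064,0.008,0,0,0,0,0.064,0.008,0,0,0,0,0.064,0.008,0,0,0,0]
}}

```text
clock: 15.15
tcp_pos: [437.3, 293.0, 46.6]
ee_rot: [0.206, 0.676, -0.204, 0.677]
ft_force: [-0.6, 0.0, 0.2]
finger_gap: 0.3
```

Call:
{"method": "step_arm", "body": {
  "series": [0,0.001,0,0,0,0,0,0.002,0,0,0,0,0,0.003,0,0,0,0,0,0.004,0,0,0,0,0,0.004,0,0,0,0,0,0.004,0,0,0,0]
}}

```text
clock: 15.65
tcp_pos: [438.2, 295.4, 45.2]
ee_rot: [0.205, 0.677, -0.205, 0.677]
ft_force: [0.4, 0.3, 0.2]
finger_gap: -0.3
```

Call:
{"method": "step_arm", "body": {
  "series": [0,0.001,0,0,0,0,0,0.002,0,0,0,0,0,0.003,0,0,0,0,0,0.003,0,0,0,0]
}}

```text
clock: 15.98
tcp_pos: [438.6, 296.3, 44.9]
ee_rot: [0.205, 0.677, -0.207, 0.676]
ft_force: [-2.5, -4.2, 1.9]
finger_gap: 0.1
```

Call:
{"method": "step_arm", "body": {
  "series": [0,0.001,0,0,0,0,0,0.002,0,0,0,0,0,0.003,0,0,0,0,0,0.003,0,0,0,0]
}}

```text
clock: 16.32
tcp_pos: [439.7, 298.4, 44.8]
ee_rot: [0.204, 0.678, -0.207, 0.676]
ft_force: [-4.7, -5.3, 3.7]
finger_gap: 0.2
```

Call:
{"method": "step_arm", "body": {
  "series": [0,0.0021,-0.0005,0.008,0,0,0,0.0043,-0.001,0.016,0,0,0,0.0064,-0.0014,0.024,0,0,0,0.0086,-0.0018,0.032,0,0,0,0.0108,-0.0021,0.04,0,0,0,0.013,-0.0024,0.048,0,0,0,0.0151,-0.0026,0.056,0,0,0,0.0173,-0.0028,0.0637,0,0]
}}

```text
clock: 16.98
tcp_pos: [447.0, 313.8, 44.6]
ee_rot: [0.271, 0.653, -0.275, 0.652]
ft_force: [-2.9, -5.5, 2.9]
finger_gap: 0.1
```

Call:
{"method": "step_arm", "body": {
  "series": [0,0.0021,-0.0005,0.008,0,0,0,0.0043,-0.001,0.016,0,0,0,0.0064,-0.0014,0.024,0,0,0,0.0086,-0.0018,0.032,0,0,0,0.0108,-0.0021,0.04,0,0,0,0.013,-0.0024,0.048,0,0,0,0.0151,-0.0026,0.056,0,0,0,0.0173,-0.0028,0.0637,0,0]
}}

```text
clock: 17.65
tcp_pos: [457.5, 327.7, 44.6]
ee_rot: [0.335, 0.622, -0.338, 0.621]
ft_force: [-3.0, -6.4, 2.0]
finger_gap: 0.3
```

```bash
cat >> h.py <<'E'
def lev():
    s=robot.state(); Rm=R.from_quat(s['ee_rot']).as_matrix(); d=np.array(s['tcp_pos'])+22.5*Rm[:,1]-[522.1,267.1,0]
    print('alpha',round(2.549-np.arctan2(d[1],d[0]),3),'rad',round(np.hypot(d[0],d[1]),1),'F',np.round(Rm.T@np.array(s['ft_force']),1),'yawerr',round(np.degrees(np.arctan2(d[1],d[0])-np.pi/2-np.arctan2(Rm[1,1],Rm[0,1])),1),'t',round(s['clock'],1))
E
python3 -c "
from h import *
lev()"
```

```text
alpha 0.418 rad 86.1 F [-2.  -6.   3.7] yawerr -1.0 t 17.6
```

Call:
{"method": "step_arm", "body": {
  "series": [0,0.0021,-0.0005,0.008,0,0,0,0.0043,-0.001,0.016,0,0,0,0.0064,-0.0014,0.024,0,0,0,0.0086,-0.0018,0.032,0,0,0,0.0108,-0.0021,0.04,0,0,0,0.013,-0.0024,0.048,0,0,0,0.013,-0.0024,0.048,0,0,0,0.013,-0.0024,0.048,0,0]
}}

```text
clock: 18.32
tcp_pos: [467.1, 337.2, 44.5]
ee_rot: [0.38, 0.595, -0.384, 0.595]
ft_force: [-2.8, -5.5, 2.1]
finger_gap: -0.3
```

```bash
python3 -c "
from h import *
lev()"
```

```text
alpha 0.568 rad 86.6 F [-2.1 -4.8  3.8] yawerr -1.1 t 18.3
```

Call:
{"method": "step_arm", "body": {
  "series": [0,0.0021,-0.0005,0.008,0,0,0,0.0043,-0.001,0.016,0,0,0,0.0064,-0.0014,0.024,0,0,0,0.0086,-0.0018,0.032,0,0,0,0.0086,-0.0018,0.032,0,0,0,0.0086,-0.0018,0.032,0,0]
}}

```text
clock: 18.82
tcp_pos: [474.0, 342.7, 44.4]
ee_rot: [0.41, 0.576, -0.413, 0.575]
ft_force: [-3.2, -4.1, 1.0]
finger_gap: 0.0
```

```bash
python3 -c "
from h import *
lev()"
```

```text
alpha 0.666 rad 87.1 F [-1.  -4.4  2.9] yawerr -1.0 t 18.8
```

Call:
{"method": "step_arm", "body": {
  "series": [0,0.0021,-0.0004,0.008,0,0,0,0.0043,-0.0006,0.016,0,0,0,0.0064,-0.0009,0.024,0,0,0,0.0086,-0.0011,0.032,0,0,0,0.0086,-0.0011,0.032,0,0,0,0.0086,-0.0011,0.032,0,0]
}}

```text
clock: 19.32
tcp_pos: [482.2, 347.4, 44.5]
ee_rot: [0.438, 0.554, -0.441, 0.554]
ft_force: [-3.7, -4.6, -0.3]
finger_gap: 0.2
```

```bash
python3 -c "
from h import *
lev()"
```

```text
alpha 0.771 rad 87.3 F [ 0.3 -4.6  3.7] yawerr -1.2 t 19.3
```

Still about 4.6 N. I'll continue in smaller steps.

Call:
{"method": "step_arm", "body": {
  "series": [0,0.0021,-0.0004,0.008,0,0,0,0.0043,-0.0006,0.016,0,0,0,0.0052,-0.0007,0.019,0,0,0,0.0052,-0.0007,0.019,0,0,0,0.0052,-0.0007,0.019,0,0]
}}

```text
clock: 19.73
tcp_pos: [488.0, 350.3, 44.9]
ee_rot: [0.455, 0.541, -0.456, 0.541]
ft_force: [-3.5, -4.4, -0.1]
finger_gap: 0.3
```

```bash
python3 -c "
from h import *
lev()"
```

```text
alpha 0.842 rad 87.8 F [ 0.1 -4.2  3.7] yawerr -1.9 t 19.7
```

Call:
{"method": "step_arm", "body": {
  "series": [0,0.0021,-0.0004,0.008,0,0,0,0.0043,-0.0006,0.016,0,0,0,0.0052,-0.0007,0.019,0,0,0,0.0052,-0.0007,0.019,0,0,0,0.0052,-0.0007,0.019,0,0]
}}

```text
clock: 20.15
tcp_pos: [493.8, 352.6, 45.2]
ee_rot: [0.472, 0.527, -0.471, 0.527]
ft_force: [-2.9, -1.6, -1.0]
finger_gap: 0.2
```

```bash
python3 -c "
from h import *
lev()"
```

```text
alpha 0.911 rad 88.2 F [ 1.  -3.1  1.3] yawerr -2.4 t 20.1
```

Call:
{"method": "step_arm", "body": {
  "series": [0,0.002,0,0.01,0,0,0,0.0038,0.0002,0.02,0,0,0,0.0038,0.0002,0.02,0,0,0,0.0038,0.0002,0.02,0,0]
}}

```text
clock: 20.48
tcp_pos: [497.7, 353.8, 45.4]
ee_rot: [0.489, 0.512, -0.487, 0.512]
ft_force: [-3.8, 1.3, -0.3]
finger_gap: -0.0
```

```bash
python3 -c "
from h import *
lev()"
```

```text
alpha 0.956 rad 87.8 F [ 0.3 -3.7 -1.4] yawerr -1.5 t 20.5
```

Call:
{"method": "step_arm", "body": {
  "series": [0,0.002,0,0.01,0,0,0,0.0038,0.0002,0.02,0,0,0,0.0038,0.0002,0.02,0,0,0,0.0038,0.0002,0.02,0,0]
}}

```text
clock: 20.82
tcp_pos: [501.9, 352.6, 45.4]
ee_rot: [0.505, 0.496, -0.503, 0.496]
ft_force: [-1.8, 2.2, 0.3]
finger_gap: -0.1
```

```bash
python3 -c "
from h import *
lev()"
```

```text
alpha 1.006 rad 85.2 F [-0.3 -1.9 -2.1] yawerr -0.6 t 20.8
```

Call:
{"method": "step_arm", "body": {
  "series": [0,0.0013,-0.0003,0.005,0,0,0,0.0026,-0.0006,0.01,0,0,0,0.0026,-0.0006,0.01,0,0,0,0.0026,-0.0006,0.01,0,0]
}}

```text
clock: 21.15
tcp_pos: [504.2, 352.6, 45.3]
ee_rot: [0.512, 0.488, -0.512, 0.488]
ft_force: [-1.9, 1.3, 0.2]
finger_gap: -0.1
```

```bash
python3 -c "
from h import *
lev()"
```

```text
alpha 1.033 rad 84.6 F [-0.2 -2.  -1.2] yawerr -0.4 t 21.1
```

Call:
{"method": "step_arm", "body": {
  "series": [0,0.0013,-0.0003,0.005,0,0,0,0.0026,-0.0006,0.01,0,0,0,0.0026,-0.0006,0.01,0,0,0,0.0026,-0.0006,0.01,0,0]
}}

```text
clock: 21.48
tcp_pos: [506.8, 353.0, 45.2]
ee_rot: [0.52, 0.48, -0.519, 0.48]
ft_force: [-1.8, 1.8, 0.3]
finger_gap: 0.2
```

```bash
python3 -c "
from h import *
lev()"
```

```text
alpha 1.063 rad 84.5 F [-0.3 -1.9 -1.7] yawerr -0.3 t 21.5
```

Call:
{"method": "step_arm", "body": {
  "series": [0,0.0013,-0.0004,0.005,0,0,0,0.0026,-0.0008,0.01,0,0,0,0.0026,-0.0008,0.01,0,0,0,0.0026,-0.0008,0.01,0,0]
}}

```text
clock: 21.82
tcp_pos: [509.4, 353.6, 45.2]
ee_rot: [0.527, 0.471, -0.527, 0.472]
ft_force: [-1.2, 1.4, 0.9]
finger_gap: -0.3
```

```bash
python3 -c "
from h import *
lev()"
```

```text
alpha 1.093 rad 84.5 F [-0.9 -1.3 -1.2] yawerr -0.2 t 21.8
```

Call:
{"method": "step_arm", "body": {
  "series": [0,0.0013,-0.0004,0.005,0,0,0,0.0026,-0.0008,0.01,0,0,0,0.0026,-0.0008,0.01,0,0,0,0.0026,-0.0008,0.01,0,0]
}}

```text
clock: 22.15
tcp_pos: [512.0, 354.0, 45.1]
ee_rot: [0.534, 0.463, -0.534, 0.463]
ft_force: [-1.0, 0.3, -0.2]
finger_gap: -0.1
```

```bash
python3 -c "
from h import *
lev()"
```

```text
alpha 1.123 rad 84.6 F [ 0.2 -1.  -0.1] yawerr -0.1 t 22.1
```

Down to about 1 N, so the dead point is close. One small step at a time now.

Call:
{"method": "step_arm", "body": {
  "series": [0,0.0013,-0.0004,0.005,0,0,0,0.002,-0.0006,0.0075,0,0,0,0.002,-0.0006,0.0075,0,0,0,0.002,-0.0006,0.0075,0,0]
}}

```text
clock: 22.48
tcp_pos: [514.0, 354.3, 45.2]
ee_rot: [0.54, 0.457, -0.54, 0.457]
ft_force: [-0.6, -0.4, 0.0]
finger_gap: -0.3
```

```bash
python3 -c "
from h import *
lev()
p=robot.get_image('wrist'); save(p,'w10.png'); s=robot.state()
for t in ['post']:
    print(t,[(np.round(d['xyz'],1).tolist(),round(d['conf'],2)) for d in robot.place_of(p,t)[:1]])
g=cv2.cvtColor(p['pixels'],cv2.COLOR_RGB2HSV); m=(g[...,0]>8)&(g[...,0]<22)&(g[...,1]>180)&(g[...,2]>150)
n,l,st,c=cv2.connectedComponentsWithStats(m.astype('uint8')); i=1+np.argmax(st[1:,4]); print(st[i],c[i],ray(p,[c[i]],71,s))
"
```

```text
alpha 1.145 rad 84.7 F [-0.  -0.5  0.5] yawerr -0.1 t 22.5
post [([535.0, 350.4, 65.9], 0.82)]
[ 343  241   44   61 1594] [364.13989962 270.20890841] [[534.6697443  359.53457845  71.        ]]
```

```bash
cat >> h.py <<'E'
def chk():
    lev(); p=robot.get_image('wrist'); g=cv2.cvtColor(p['pixels'],cv2.COLOR_RGB2HSV); m=(g[...,0]>8)&(g[...,0]<22)&(g[...,1]>180)&(g[...,2]>150)
    n,l,st,c=cv2.connectedComponentsWithStats(m.astype('uint8')); print('post blob',st[1+np.argmax(st[1:,4])])
E
```

Call:
{"method": "step_arm", "body": {
  "series": [0,0.001,-0.0003,0.004,0,0,0,0.002,-0.0006,0.0075,0,0,0,0.002,-0.0006,0.0075,0,0,0,0.002,-0.0006,0.0075,0,0]
}}

```text
clock: 22.92
tcp_pos: [516.1, 355.0, 45.2]
ee_rot: [0.545, 0.45, -0.545, 0.451]
ft_force: [-0.4, 0.4, 0.1]
finger_gap: 0.1
```

```bash
python3 -c "
from h import *
chk()"
```

```text
alpha 1.168 rad 85.2 F [-0.1 -0.5 -0.3] yawerr -0.1 t 22.9
post blob [ 343  242   44   60 1545]
```

Post still in contact (blob left edge unchanged at 343), force about 0.5 N. Next small step.

Call:
{"method": "step_arm", "body": {
  "series": [0,0.001,-0.0003,0.004,0,0,0,0.002,-0.0006,0.0075,0,0,0,0.002,-0.0006,0.0075,0,0,0,0.002,-0.0006,0.0075,0,0]
}}

```text
clock: 23.3
tcp_pos: [518.2, 355.3, 45.2]
ee_rot: [0.55, 0.444, -0.55, 0.444]
ft_force: [-0.2, 0.8, -0.2]
finger_gap: 0.1
```

```bash
python3 -c "
from h import *
chk()"
```

```text
alpha 1.192 rad 85.4 F [ 0.2 -0.3 -0.7] yawerr -0.1 t 23.3
post blob [ 343  242   44   60 1512]
```

Call:
{"method": "step_arm", "body": {
  "series": [0,0.001,-0.0003,0.004,0,0,0,0.002,-0.0005,0.0075,0,0,0,0.002,-0.0005,0.0075,0,0,0,0.002,-0.0005,0.0075,0,0]
}}

```text
clock: 23.68
tcp_pos: [520.2, 355.2, 45.2]
ee_rot: [0.556, 0.437, -0.555, 0.438]
ft_force: [0.0, -0.4, 0.1]
finger_gap: 0.1
```

```bash
python3 -c "
from h import *
chk()"
```

```text
alpha 1.215 rad 85.2 F [-0.1  0.1  0.4] yawerr -0.0 t 23.7
post blob [ 351  241   45   61 1615]
```

The post is running ahead (left edge 343 to 351) and the force is zero. I'll hold still and watch.

Call:
{"method": "step_arm", "body": {
  "series": [0,0,0,0,0,0,0,0,0,0,0,0,0,0,0,0,0,0,0,0,0,0,0,0,0,0,0,0,0,0,0,0,0,0,0,0]
}}

```text
clock: 24.23
tcp_pos: [519.9, 355.2, 45.1]
ee_rot: [0.555, 0.438, -0.555, 0.438]
ft_force: [-0.3, -0.7, -1.1]
finger_gap: 0.1
```

```bash
python3 -c "
from h import *
chk();chk()"
```

```text
alpha 1.211 rad 85.2 F [ 1.1 -0.1  0.8] yawerr 0.2 t 24.2
post blob [ 369  243   49   56 1568]
alpha 1.212 rad 85.1 F [-0.5 -0.3 -0.2] yawerr 0.2 t 24.3
post blob [ 369  243   49   56 1562]
```

It snapped over and stays at left edge 369. I'll back off, lift clear, and take a final look.

Call:
{"method": "step_arm", "body": {
  "series": [0,-0.01,0,0,0,0,0,-0.025,0,0,0,0,-0.03,-0.025,0,0,0,0,-0.065,-0.025,0,0,0,0,-0.1,-0.025,0,0,0,0,-0.14,-0.025,0,0,0,0,-0.16,-0.025,0,0,0,0,-0.16,-0.025,0,0,0,0]
}}

```text
clock: 25.0
tcp_pos: [496.8, 363.1, 210.0]
ee_rot: [0.558, 0.438, -0.552, 0.437]
ft_force: [0.4, 0.8, 0.3]
finger_gap: 0.5
```

Call:
{"method": "step_arm", "body": {
  "series": [0,-0.02,-0.04,0,0,0,0,-0.04,-0.08,0,0,0,0,-0.05,-0.12,0,0,0,0,-0.05,-0.15,0,0,0,0,-0.05,-0.15,0,0,0,0,-0.05,-0.15,0,0,0,0,-0.05,-0.15,0,0,0]
}}

```text
clock: 25.58
tcp_pos: [480.4, 517.6, 203.7]
ee_rot: [-0.554, -0.438, 0.556, -0.438]
ft_force: [1.4, -0.8, 0.1]
finger_gap: 0.0
```

```bash
python3 - <<'E'
from h import *
s=robot.state(); print(np.round(s['tcp_pos'],1),np.round(s['ft_force'],1),s['clock']); ims=[]
for n in ['top','side']:
    p=robot.get_image(n)
    for t in ['post','hub','red_specimen','green_specimen','black_specimen']:
        print(n,t,[(np.round(d['xyz'],1).tolist(),round(d['conf'],2)) for d in robot.place_of(p,t)[:1]])
    c=p['pixels'][140:250,170:290] if n=='top' else p['pixels'][140:230,230:350]
    ims.append(cv2.resize(c[:,:,::-1],(400,360),interpolation=cv2.INTER_CUBIC))
cv2.imwrite('pics/fin.png',np.hstack(ims))
E
```

```text
[480.4 517.6 203.7] [ 1.4 -0.8  0.1] 25.5833
top post [([554.0, 349.0, 71.3], 0.68)]
top hub [([524.4, 262.3, 37.4], 0.67)]
top red_specimen []
top green_specimen [([455.3, -67.8, 0.5], 0.44)]
top black_specimen [([437.7, -198.9, 3.6], 0.69)]
side post [([556.0, 342.5, 69.9], 0.91)]
side hub [([522.5, 264.8, 44.4], 0.67)]
side red_specimen [([505.4, 197.8, 5.8], 0.45)]
side green_specimen []
side black_specimen [([439.3, -195.0, -1.3], 0.48)]
```

View pics/fin.png

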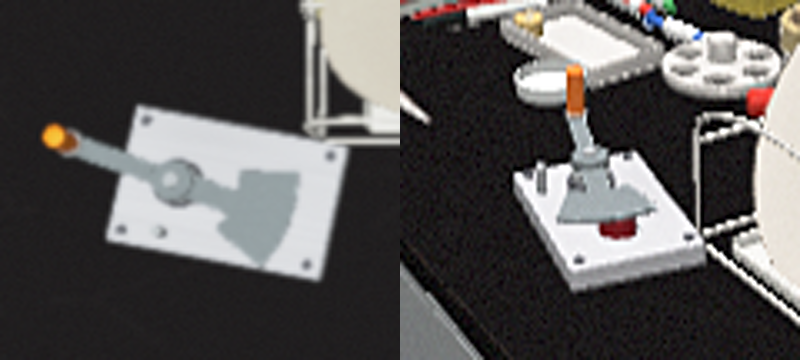

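The lever is at its far stop. In the left crop the blade at (262,215) covers the nest, with no red visible from above. In the right crop red sits under the blade at (617,228).

```bash
python3 -c "
from rig import robot
print(robot.sign_off())"
```

```text
the job is handed in; nothing more can be done
None
```

The red specimen is seated in the nest, the lever is over at its far stop, and the job was handed in at about 25.6 s of the 72 s allowed.

- **Seating:** I set red down onto the nest floor and released it with a small finger opening. A light touch on its top met resistance at z = 26.1 mm (26 mm expected), so it is fully home. The close-up showed it centred and flat.
- **Lever:** I pushed the post round in small steps. The push read about 6 to 7 N at first and faded to nothing near 1.2 rad. The post then ran ahead on its own by about 0.15 rad. I held still and never followed it to the stop.
- **Last checks:** The lever has turned about 1.36 rad from open, which fits a dead point near 1.21 rad plus the 0.15 rad to the stop. The final pictures show the blade over the specimen and the robot clear of everything.
- **Bystanders:** Black was found within about 5 mm of its starting place by both cameras. Green was found in place only by the top camera; the network missed it in the last side view.
- **Disagreement:** The gripper read 28.4 mm on the 30 mm specimen. It made no difference to the fit.

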